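Show the trainee which cap goes in which dish

TASK

Show a trainee the next job by pointing, in this order: at the small standing bottle with the red screw cap, at the loose red spare cap that matches it, and at the white porcelain dish the spare cap will be put in for rinsing. Each time bring the fingertips down to about 2 or 3 cm above the middle of the thing's top (for the dish, its open mouth) and stay there, still, for about 3 seconds; finish while still pointing at the dish. Touch and move nothing, and between the things lift the fingertips well clear, so that they never pass within about 7 cm above any other small bottle or loose cap.

Things in the scene. Friction and masses are not known exactly. Their poses are not given: they have to be found in the camera images.
- red_bottle: Clear glass laboratory bottle with a red screw cap, 63 mm across, 130 mm tall, standing upright in the back row. Loose. Origin: centre of its underside, z up. The back row is three bottles side by side along y in any order, 3 to 10 cm apart.
- red_bottle_top (a point): Centre of the top of the red bottle's cap, 130 mm above its foot; the cap is 44 mm across.
- blue_bottle: Clear glass laboratory bottle with a blue screw cap, 56 mm across, 105 mm tall, upright in the back row; leave alone. Loose. Origin: centre of its underside, z up.
- blue_bottle_top (a point): Centre of the top of the blue bottle's cap, 105 mm above its foot.
- amber_bottle: Square amber dropper bottle with a black top, 47 mm wide, 132 mm tall, upright in the back row; leave alone. Loose. Origin: centre of its underside, z up.
- amber_bottle_top (a point): Centre of the top of the amber bottle's black top, 132 mm above its foot.
- red_cap: Red screw cap lying on the worktop in the front row, closed face up, 57 mm across, 32 mm tall. Loose. Origin: centre of its underside, z up.
- red_cap_top (a point): Centre of the top of the red cap's closed face, 32 mm above the worktop.
- black_cap: Black screw cap in the front row, closed face up, 41 mm across, 24 mm tall; leave alone. Loose. Origin: centre of its underside, z up.
- black_cap_top (a point): Centre of the top of the black cap's closed face, 24 mm above the worktop.
- green_cap: Green screw cap in the front row, closed face up, 45 mm across, 22 mm tall; leave alone. Loose. Origin: centre of its underside, z up.
- green_cap_top (a point): Centre of the top of the green cap's closed face, 22 mm above the worktop.
- dish: Open round white porcelain evaporating dish in the front row, 82 mm across the rim, 31 mm tall. Loose. Origin: centre of its underside, z up. The front row (three caps and this dish, in any order, side by side along y, 1 to 7 cm apart) lies nearer the robot than the bottles.
- dish_top (a point): Centre of the top of the dish's open mouth, level with the rim, 31 mm above the worktop. Nothing in either row is taller than 132 mm: fingertips carried 210 to 240 mm above the worktop pass clear over both rows. A stand and other tall glassware stand beyond the rows to the right, behind and far left.
There are look-alikes about, which are no part of the job. What is shaped like the red_bottle but brown or purple is not meant.

How it is judged:
By the outcome, as a careful person would: the job done as asked, in the order asked, and still so for the second after the job is handed in, with the robot touching nothing.
It also fails if it takes over 64 s, if anything falls off the work surface, if the arm or the gripper's body presses on something with over 40 N, if the wrist force passes 120 N, or if a joint passes its speed limit or range.

ROBOT

A 6-joint arm with a two-finger parallel gripper is mounted at the origin on a cart in front of the work surface, level with it; the furniture and walls round the work are solid. World frame = base frame: x ahead of the robot, y to its left, z up, the work surface at z = 0. Lengths are in m, angles in degrees, forces in N, time in s.
With the tool pointing down it reaches from about 0.35 to 0.875 m from the base axis. Payload 4.2 kg.
Tool frame: the origin (TCP) lies on the centre line of the jaws, within the pads' length; the fingertips stand 11 mm ahead of it and the grasp point (between the pads) lies 8 mm behind it; y points along the fingers, z is the direction in which the jaws open and shut, and the axes are right-handed (so a half turn about y gives the same grasp; the last joint's range is limited). The gripper opens to 87 mm and grips with 3 to 60 N. Pads are 19 mm wide; open, the fingers measure 117 mm over their backs; the gripper's body (75 mm by 190 mm) begins 51 mm behind the grasp point.
Start: joints at [-59.324, 22.042, 0.453, 0, -68.411, -14.817], TCP at [0.171, -0.601, 0.234] pointing down, gripper open.
Joint ranges: [-179.83, 179.83], [-69.29, 118.12], [-61.27, 80.66], [-181.25, 117.63], [-171.15, -9.14], [-177.46, 177.46]. Speed limits (degrees/s): [159.86, 159.86, 180, 180, 180, 180].

INTERFACE

Orientations are given as a 3x3 rotation matrix whose columns are the frame's x, y, z axes.
In Python, from station import r, optics gives the robot as it stands. The module is installed in compiled form; this text tells all that it offers.
- The arm moves only by the tool step_arm, never from a script. Its argument "moves" is a list that holds one entry, the list of rows, each a list of 7 numbers: the turn, a rotation vector about the tool's x, y, z in rad, then the shift along the tool's x, y, z in cm, then the opening in per cent of the stroke, from 0 (shut) to 100 (fully open). A call has exactly 5 rows; each row is the pose to reach, as a shift and turn from the pose commanded when the call began, along the tool's axes at that moment; what a row does not reach only later rows make up. A row lasts 1/12 s, in which the tool goes at most 41.7 mm and 7.16 degrees, less where a joint would pass 70% of its speed; a pose out of reach is approached as far as the arm can. A call with a gripper value outside its range is refused whole. The fingers move at their own pace and stop on an object; the grip force is fixed at half the most. Time passes only in rows, so rows that repeat a pose let the fingers close, or fill a call up. It gives the time, the measured TCP pose, the force and the opening at its end, in the units of the state.
- r.sense(): the state, without advancing time (a new reading comes with each control period).
- optics.capture(name): name is "side" or "top" or "wrist"; returns a dict with "image" (384x512x3 uint8, red, green, blue), "fov_y" (degrees; the focal length in pixels is half the picture's height over the tangent of half this angle, whatever the lens; pixels are square), "cx", "cy" (the principal point, pixels), "k1" (the pictures are not rectified: a ray, as slopes to the right and down, at radius r is drawn at 1 + k1 r^2 times it, then the intrinsics apply), "cam_to_world" (4x4, takes a point from camera to world coordinates). Camera axes: x right, y down, z forward; pixel columns grow to the right and rows downward; lengths in m; the calibration is good to about 2 mm. A picture is of the moment at which its call begins. There is no depth.
- r.finish_job(): hands the job in, once; it reports no verdict.
The state is a dict: "time_s": time; "joints": joint angles; "joint_velocities": joint speeds; "effort": joint torques, N m; "tcp_pos": TCP position; "ee_rot": TCP orientation; "wrist_force": force on the tool from outside, world axes, zero at the start; "moment": the same for the moment, N m; "gripper_width": opening from 0.0 (shut) to 1.0 (fully open).
Only numpy, scipy, OpenCV 4.12 (cv2) and the standard library are available. Lean on these libraries where they do the work, as an engineer would, in place of code of your own. Each camera call takes 0.05 s, during which the arm holds its last target.

## Working session

There is one attempt and no reset: what is moved stays moved. The work goes in short steps, Python scripts to look and compute and a tool call to move; the robot and the scene stay as the last step left them, time stands still between calls to the robot, and variables do not carry over. Pictures are saved under pics/ and viewed, and the job is handed in when it is done.

Besides the shell and the picture viewer there is one more tool, called after "Request:" as name([rows], argument=value, ...), one row to a line, values as JSON. step_arm: Moves the arm, as the interface text tells. Its arguments: {"type":"object","properties":{"moves":{"type":"array"}},"required":["moves"]}

```bash
mkdir -p pics
python3 - <<'E'
from station import r, optics
import cv2,pickle
s=r.sense(); print(s['time_s'],s['tcp_pos'],s['ee_rot'],s['gripper_width'])
d={}
for n in ("top","side","wrist"):
    c=optics.capture(n); d[n]=c
    cv2.imwrite(f"pics/{n}0.png",cv2.cvtColor(c["image"],cv2.COLOR_RGB2BGR))
    print(n,c["fov_y"],c["cx"],c["cy"],c["k1"],c["cam_to_world"])
pickle.dump(d,open("cap0.pkl","wb"))
E
```

```text
0.0 [ 0.17064964 -0.60065835  0.23247679] [[ 9.61995766e-01 -6.48106808e-04 -2.73063594e-01]
 [ 2.73064356e-01  2.04674226e-03  9.61993591e-01]
 [-6.45837960e-05 -9.99997695e-01  2.14593226e-03]] 1.00404164036679
top 57.850749886590584 262.5016202204962 191.62537006360483 0.03642291963543118 [[-0.0033583  -0.98659365  0.16316152  0.40195291]
 [-0.99999367  0.00312102 -0.00171055  0.22933016]
 [ 0.00117839 -0.16316624 -0.98659789  0.94907808]
 [ 0.          0.          0.          1.        ]]
side 50.458469663147454 255.60846199577648 187.53066548637636 -0.11441976289968372 [[-0.89311885 -0.35020693  0.28230094  0.31643445]
 [-0.44965629  0.67811192 -0.58135484  0.73548582]
 [ 0.01216287 -0.64615736 -0.76310729  0.73898532]
 [ 0.          0.          0.          1.        ]]
wrist 63.894721921443626 253.0863943732231 190.15682169552773 0.0011788745855657737 [[-0.27344398  0.92733449  0.25549783  0.10067703]
 [ 0.96188681  0.26321516  0.07410499 -0.61981934]
 [ 0.00146921  0.26602355 -0.96396541  0.38450365]
 [ 0.          0.          0.          1.        ]]
```

View pics/top0.png

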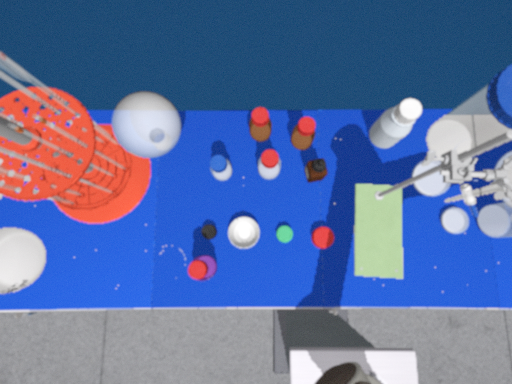

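View pics/side0.png

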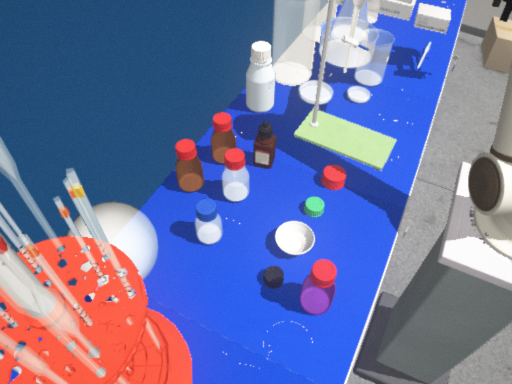

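View pics/wrist0.png

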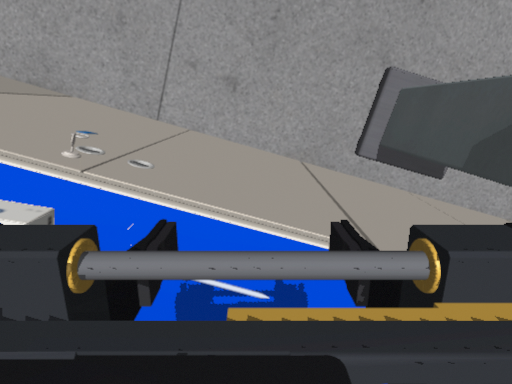

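```bash
cat > h.py <<'E'
import numpy as np,cv2,pickle
def ray(c,u,v):
    f=c["image"].shape[0]/2/np.tan(np.radians(c["fov_y"])/2)
    xd=np.array([(u-c["cx"])/f,(v-c["cy"])/f]); x=xd.copy()
    for _ in range(30): x=xd/(1+c["k1"]*(x@x))
    T=c["cam_to_world"]; d=T[:3,:3]@np.array([x[0],x[1],1]); return T[:3,3],d/np.linalg.norm(d)
def plane(c,u,v,z):
    o,d=ray(c,u,v); return o+d*(z-o[2])/d[2]
def tri(c1,p1,c2,p2):
    o1,d1=ray(c1,*p1);o2,d2=ray(c2,*p2)
    A=np.stack([d1,-d2],1); t=np.linalg.lstsq(A,o2-o1,rcond=None)[0]
    a=o1+d1*t[0];b=o2+d2*t[1]; return (a+b)/2,np.linalg.norm(a-b)
E
python3 - <<'E'
from h import *
d=pickle.load(open("cap0.pkl","rb"))
for n in ("top","side"):
    im=d[n]["image"]; h=cv2.cvtColor(im,cv2.COLOR_RGB2HSV)
    H,S,V=[h[...,i].astype(int) for i in range(3)]
    ms={"red":((H<6)|(H>172))&(S>170)&(V>110),"green":(H>55)&(H<85)&(S>120),"white":(S<60)&(V>150),"dark":(V<70)}
    for k,m in ms.items():
        nn,l,st,ce=cv2.connectedComponentsWithStats(m.astype(np.uint8))
        for i in range(1,nn):
            if 60<st[i,4]<3000: print(n,k,st[i],ce[i].round(1))
    print()
t,s=d["top"],d["side"]
print("stand base",plane(t,380,195,0.01),plane(s,315,125,0.01))
for n,(x0,y0,x1,y1) in {"top":(180,95,350,290),"side":(160,100,370,330)}.items():
    cr=d[n]["image"][y0:y1,x0:x1]; cv2.imwrite(f"pics/{n}_crop.png",cv2.cvtColor(cv2.resize(cr,None,fx=2.5 if n=="side" else 3,fy=2.5 if n=="side" else 3,interpolation=cv2.INTER_CUBIC),cv2.COLOR_RGB2BGR))
E
```

```text
top red [252 108  17  19 184] [259.8 118.1]
top red [297 118  17  18 197] [305.5 127.3]
top red [262 150  15  17 132] [269.  158.6]
top red [  0 154  21  17 150] [ 10.5 162.3]
top red [313 227  20  21 251] [322.9 236.7]
top red [190 261  17  18 170] [198.2 268.7]
top green [277 226  15  16 176] [284.1 233.5]
top white [  0  53  48  36 404] [18.  70.3]
top white [  0  71  37  28 204] [16.  84.4]
top white [ 371   98   52   50 1302] [398. 123.]
top white [  5 115  18  12  68] [ 13.4 120.1]
top white [  0 148  45  19 165] [ 20.7 157. ]
top white [258 160  22  19 230] [268.5 170.4]
top white [213 162  19  18 151] [223.5 173. ]
top white [441 208  27  25 530] [454.1 220.1]
top white [228 216  31  32 795] [243.3 231.7]
top white [   0  228   46   66 2441] [ 19.5 258.6]
top dark [311 160  14  12 132] [317.4 165.1]
top dark [203 226  13  12 115] [208.8 231.5]
top dark [317 364  39  20 508] [338.1 374.4]

side red [214 113  17  19 277] [222.  122.1]
side red [176 139  20  21 342] [185.5 149.5]
side red [225 148  20  21 316] [234.5 158.7]
side red [324 168  22  21 131] [335.  181.9]
side red [
[... 657 characters left out ...]
 219  25  25 475] [208.3 231.2]
side white [ 275  221   40   34 1057] [294.3 237.5]
side white [   0  245   68   84 2204] [ 26.5 287.5]
side white [ 81 258  14  14  91] [ 87.1 265.1]
side white [116 266  11  11  73] [121.2 271.8]
side white [ 97 275  12  11  88] [102.7 279.9]
side white [ 449  326   63   58 1588] [484.9 361.6]
side white [ 66 341  10  10  72] [ 70.9 345.6]
side white [ 89 347  10  11  98] [ 93.6 351.8]
side white [ 96 367  10  10  66] [100.3 371.7]
side dark [501   0  11  21 148] [506.5   9.8]
side dark [256 122  16  20 161] [263.3 132.8]
side dark [ 469  158   31   53 1015] [482.3 183.9]

stand base [ 0.54692214 -0.09244764  0.01      ] [ 0.54281416 -0.0928625   0.01      ]
```

View pics/top_crop.png

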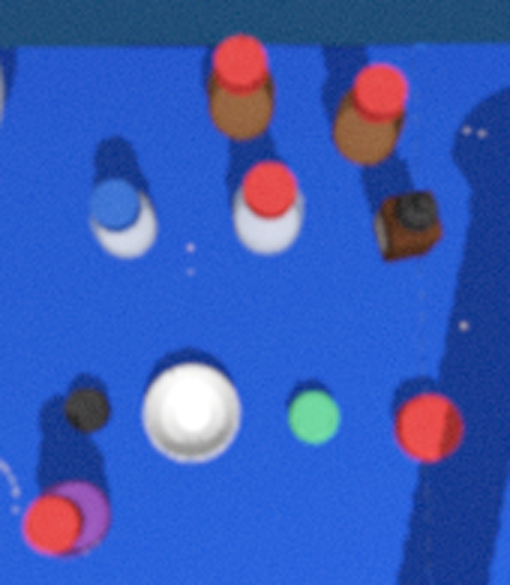

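View pics/side_crop.png

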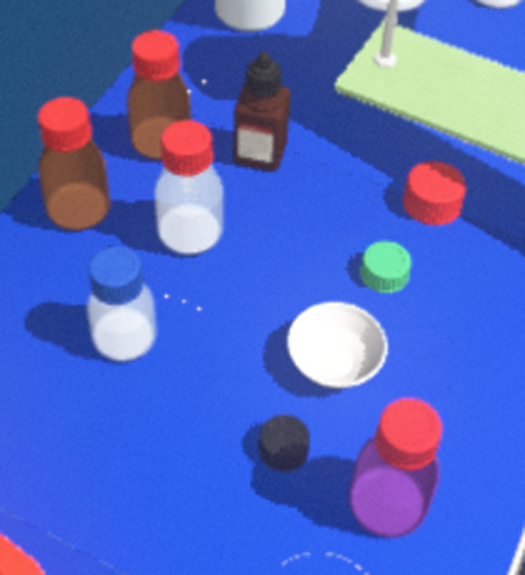

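Run:
```python
from h import *
d=pickle.load(open("cap0.pkl","rb"));t,s=d["top"],d["side"]
np.set_printoptions(precision=4,suppress=True)
P={"redb":((270.3,158),(234.8,154.0),.13),"redcap":((322.9,236.9),(334.9,172),.032),"dish":((243.5,232),(294.8,238),.031),
"green":((284.5,234),(314.4,203.5),.022),"black":((208.8,231.5),(273.5,275),.024),"blue":((218.5,162.5),(206.5,205),.105),"amber":((319,164),(264.5,126),.132),
"purple":((197.5,270),(324,268),.13),"brownA":((260,114),(186,144),.13),"brownB":((307,125.5),(222,117),.13)}
for k,(a,b,z) in P.items():
    print(k,*tri(t,a,s,b),"top",plane(t,*a,z)[:2],"side",plane(s,*b,z)[:2])
print("rod heights");
for uv in [(400,187),(430,177),(455,166),(480,155),(508,143)]:
    print(uv,[(z,plane(t,*uv,z)[:2]) for z in (.1,.2,.3,.4,.5)][0:5])
for im,n,b in((t,"top",(340,60,512,300)),(s,"side",(230,0,470,200))):
    x0,y0,x1,y1=b; cv2.imwrite(f"pics/{n}_stand.png",cv2.cvtColor(cv2.resize(im["image"][y0:y1,x0:x1],None,fx=2.4,fy=2.4),cv2.COLOR_RGB2BGR))
```

```text
redb [0.6211 0.209  0.13  ] 0.0021158306642280727 top [0.6201 0.2087] side [0.6223 0.209 ]
redcap [0.4326 0.0707 0.0351] 0.0007457060721904281 top [0.4331 0.0702] side [0.4328 0.0677]
dish [0.4462 0.2781 0.0262] 0.0010911251870854035 top [0.4465 0.278 ] side [0.4448 0.2811]
green [0.4424 0.17   0.0213] 0.0022565830704661706 top [0.4413 0.1698] side [0.4434 0.1707]
black [0.4496 0.3713 0.017 ] 0.0014755915172770077 top [0.4485 0.3701] side [0.449 0.375]
blue [0.6158 0.3374 0.1057] 0.0008737382512202447 top [0.6155 0.3374] side [0.6166 0.3371]
amber [0.6087 0.0897 0.1201] 0.0030973867159598675 top [0.6042 0.0914] side [0.6047 0.1022]
purple [0.357  0.3779 0.1306] 0.003037387151512621 top [0.3555 0.3778] side [0.3585 0.3779]
brownA [0.7298 0.2331 0.1331] 0.00238631631003239 top [0.7323 0.2335] side [0.7305 0.2305]
brownB [0.7034 0.1184 0.1313] 0.0034886599230855493 top [0.7021 0.1178] side [0.7062 0.117 ]
rod heights
(400, 187) [(0.1, array([ 0.5529, -0.1118])), (0.2, array([ 0.5351, -0.0716])), (0.3, array([ 0.5173, -0.0314])), (0.4, array([0.4996, 0.0088])), (0.5, array([0.4818, 0.0489]))]
(430, 177) [(0.1, array([ 0.5777, -0.1868])), (0.2, array([ 0.557 , -0.1378])), (0.3, array([ 0.5363, -0.0888])), (0.4, array([ 0.5156, -0.0398])), (0.5, array([0.4949, 0.0092]))]
(455, 166) [(0.1, array([ 0.6053, -0.25  ])), (0.2, array([ 0.5814, -0.1935])), (0.3, array([ 0.5574, -0.1371])), (0.4, array([ 0.5335, -0.0806])), (0.5, array([ 0.5095, -0.0242]))]
(480, 155) [(0.1, array([ 0.633 , -0.3133])), (0.2, array([ 0.6058, -0.2494])), (0.3, array([ 0.5786, -0.1855])), (0.4, array([ 0.5513, -0.1216])), (0.5, array([ 0.5241, -0.0577]))]
(508, 143) [(0.1, array([ 0.6632, -0.3842])), (0.2, array([ 0.6325, -0.3119])), (0.3, array([ 0.6017, -0.2397])), (0.4, array([ 0.5709, -0.1674])), (0.5, array([ 0.5401, -0.0952]))]
```

View pics/top_stand.png

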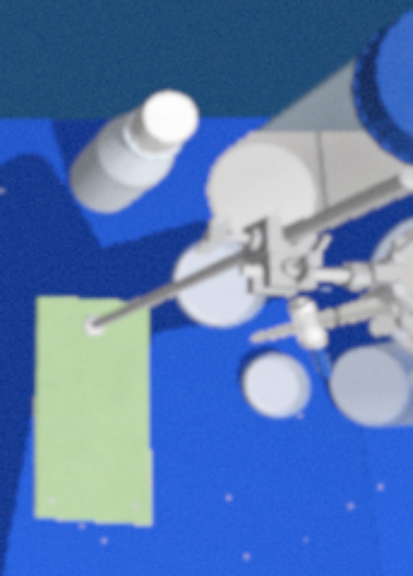

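View pics/side_stand.png

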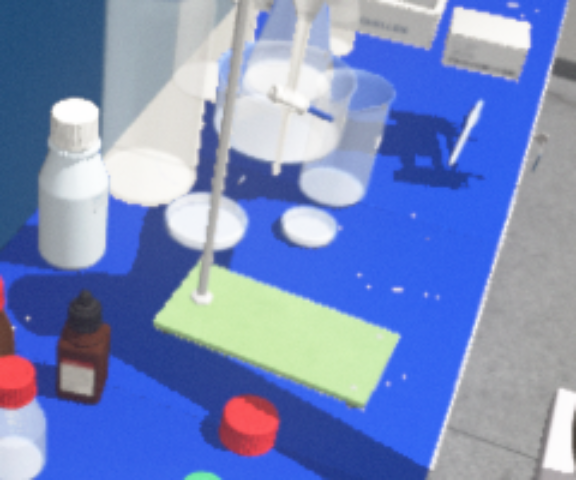

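Run:
```python
from h import *
d=pickle.load(open("cap0.pkl","rb"));t,s=d["top"],d["side"]
print("tip",tri(t,(446,201),s,(345.4,71.7)))
print("cock",tri(t,(467,191),s,(350,41)))
print("beaker rim near side, z.1-.15:",[plane(t,494,236,z) for z in(0.,.1,.15)])
```

```text
tip (array([ 0.51440386, -0.20915698,  0.12133775]), np.float64(0.0008592809412586829))
cock (array([ 0.52029896, -0.20626766,  0.21361515]), np.float64(0.006563314950799526))
beaker rim near side, z.1-.15: [array([ 0.43681684, -0.39025493,  0.        ]), array([ 0.43314339, -0.32497209,  0.1       ]), array([ 0.43130666, -0.29233067,  0.15      ])]
```

Lookalikes (top picture): red-capped brown bottles at (260,115) and (306,125), and a red-capped purple bottle at (198,269). The clear red-capped bottle is at (270,158), in the back row between blue and amber, so that is the target. The loose red cap is at (323,237), with green (284,234) and black (209,231) as the other caps. The dish is at (243,232). Both crops confirm these choices.

The stand rod is at (0.546,-0.093) and the burette at (0.52,-0.21), so I sweep inside them at about 0.38 m radius with the fingers shut.

Request:
step_arm([
  [[0,0,0,0.6,-0.2,2,0],[0,0,0,1.5,-0.4,5.2,0],[0,0,0,2.6,-0.6,9,0],[0,0,0,3.5,-0.8,12.2,0],[0,0,0,4.1,-0.8,14.4,0]],
])

```text
time_s: 0.57
tcp_pos: [0.1703, -0.4488, 0.2416]
ee_rot: [[0.962, -0.0, -0.273], [0.273, 0.001, 0.962], [0.0, -1.0, 0.001]]
wrist_force: [0.1, 0.9, -0.4]
gripper_width: 0.704
```

Request:
step_arm([
  [[0,0,0,2,0,2,0],[0,0,0,5,0,5,0],[0,0,0,8,0,8,0],[0,0,0,11,0,11,0],[0,0,0,13,0,13,0]],
])

```text
time_s: 0.98
tcp_pos: [0.2607, -0.2886, 0.2416]
ee_rot: [[0.962, 0.001, -0.274], [0.274, 0.0, 0.962], [0.001, -1.0, 0.0]]
wrist_force: [-0.3, -0.9, 0.9]
gripper_width: 0.325
```

Request:
step_arm([
  [[0,0.03,0,2.4,0,2.2,0],[0,0.08,0,5.6,0,5.3,0],[0,0.15,0,9,0,8.5,0],[0,0.22,0,12.2,0,11.6,0],[0,0.28,0,14.3,0,13.6,0]],
])

```text
time_s: 1.4
tcp_pos: [0.3611, -0.1189, 0.2418]
ee_rot: [[1.0, 0.001, 0.006], [-0.006, 0.0, 1.0], [0.001, -1.0, 0.0]]
wrist_force: [1.2, -0.8, 0.1]
gripper_width: 0.017
```

Request:
step_arm([
  [[0,0,0,0.6,0,2.5,0],[0,0,0,2,0,6.5,0],[0,0,0,3.5,0,10.5,0],[0,0,0,5,0,14.5,0],[0,0,0,6.5,0,17.5,0]],
])

```text
time_s: 1.82
tcp_pos: [0.4263, 0.0563, 0.2417]
ee_rot: [[1.0, 0.001, 0.002], [-0.002, 0.001, 1.0], [0.001, -1.0, 0.001]]
wrist_force: [1.5, -0.7, -0.1]
gripper_width: 0.006
```

Request:
step_arm([
  [[0,0,0,2,0,2,0],[0,0,0,5.3,0,4.5,0],[0,0,0,8.6,0,7,0],[0,0,0,11.9,0,9.5,0],[0,0,0,14,0,11.4,0]],
])

```text
time_s: 2.23
tcp_pos: [0.5691, 0.1693, 0.2406]
ee_rot: [[1.0, -0.0, 0.003], [-0.003, -0.0, 1.0], [-0.0, -1.0, -0.0]]
wrist_force: [0.0, -0.0, 0.4]
gripper_width: 0.006
```

To (0.621, 0.209), then down.

Request:
step_arm([
  [[0,0,0,1.2,0,1,0],[0,0,0,2.8,0,2.2,0],[0,0,0,4.3,0,3.3,0],[0,0,0,5.2,0,4,0],[0,0,0,5.2,0,4,0]],
])

```text
time_s: 2.65
tcp_pos: [0.6201, 0.2084, 0.2399]
ee_rot: [[1.0, -0.001, 0.003], [-0.003, -0.001, 1.0], [-0.001, -1.0, -0.001]]
wrist_force: [-0.4, 0.3, 1.0]
gripper_width: 0.005
```

Request:
step_arm([
  [[0,0,0,0,1,0,0],[0,0,0,0,2.5,0,0],[0,0,0,0,4,0,0],[0,0,0,0,5,0,0],[0,0,0,0,5,0,0]],
])

```text
time_s: 3.07
tcp_pos: [0.6167, 0.2061, 0.1884]
ee_rot: [[1.0, -0.006, 0.004], [-0.004, -0.002, 1.0], [-0.006, -1.0, -0.002]]
wrist_force: [-0.2, -0.2, -0.9]
gripper_width: 0.007
```

Run:
```python
from station import r, optics
import cv2,numpy as np
s=r.sense(); print(s['time_s'],s['tcp_pos'])
for n in ("top","side","wrist"):
    c=optics.capture(n); cv2.imwrite(f"pics/{n}1.png",cv2.cvtColor(c["image"],cv2.COLOR_RGB2BGR))
a=cv2.imread("pics/side1.png")[60:280,120:380]; cv2.imwrite("pics/side1c.png",cv2.resize(a,None,fx=2.5,fy=2.5))
```

```text
3.0667 [0.61674778 0.20605208 0.18839998]
```

View pics/side1c.png

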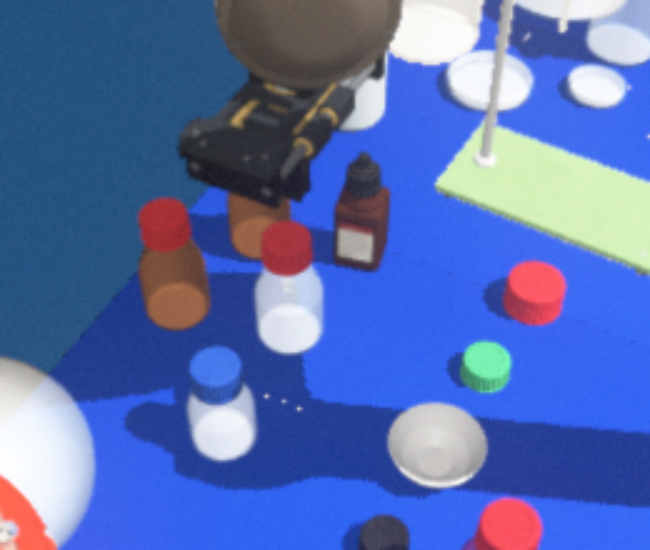

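View pics/wrist1.png

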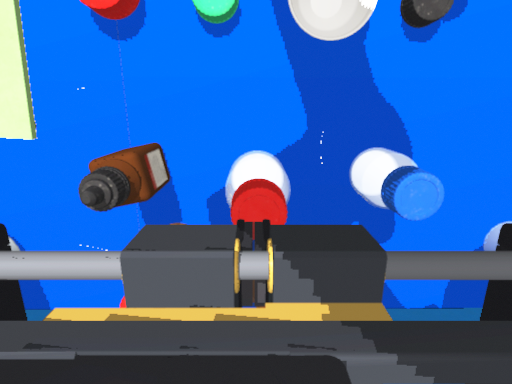

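```bash
cat >> h.py <<'E'
def proj(c,P):
    T=np.linalg.inv(c["cam_to_world"]); p=T[:3,:3]@np.array(P)+T[:3,3]
    f=c["image"].shape[0]/2/np.tan(np.radians(c["fov_y"])/2); x=p[:2]/p[2]; x=x*(1+c["k1"]*(x@x))
    return (x*f+[c["cx"],c["cy"]]).round(1)
E
python3 - <<'E'
from station import r, optics
from h import *
s=r.sense(); print(s['time_s'],s['tcp_pos'],s['ee_rot'].round(4).tolist())
tip=s['tcp_pos']+.011*s['ee_rot'][:,1]
for n in ("side","top","wrist"):
    c=optics.capture(n); print(n,"tip",proj(c,tip),"cap",proj(c,[.6211,.209,.13]),"bluetop",proj(c,[.6158,.3374,.105]),"amber",proj(c,[.6087,.0897,.132]))
    if n=="wrist": print(plane(c,258.5,203,.13), plane(c,415,195,.105))
s=r.sense(); print(s['time_s'],s['tcp_pos'])
E
```

```text
3.2167 [0.61909176 0.20707874 0.19233757] [[1.0, 0.0012, 0.0031], [-0.0031, 0.0002, 1.0], [0.0012, -1.0, 0.0002]]
side tip [236.  135.9] cap [235.3 154.2] bluetop [206.7 205.3] amber [265.3 122.2]
top tip [271.5 152.6] cap [270.2 157.6] bluetop [218.5 162.4] amber [319.6 162.2]
wrist tip [251.  236.3] cap [254. 210.] bluetop [412.4 193.2] amber [ 88.1 195.1]
[0.61567612 0.21231491 0.13      ] [0.61733382 0.33972509 0.105     ]
3.3667 [0.6193001  0.20735951 0.19273995]
```

Side and wrist views show the fingertips over the clear bottle's red cap (side (235,154)), and the projections agree to a few millimetres. Lowering gently the last 2.7 cm.

Request:
step_arm([
  [[0,0,0,0,0.3,0.1,0],[0,0,0,0,0.9,0.2,0],[0,0,0,0,1.7,0.2,0],[0,0,0,0,2.3,0.2,0],[0,0,0,0,2.6,0.2,0]],
])

```text
time_s: 3.78
tcp_pos: [0.6181, 0.2089, 0.1636]
ee_rot: [[1.0, -0.003, 0.003], [-0.003, -0.001, 1.0], [-0.003, -1.0, -0.001]]
wrist_force: [-0.4, -0.5, -0.5]
gripper_width: 0.003
```

Request:
step_arm([
  [[0,0,0,0,0,0,0],[0,0,0,0,0,0,0],[0,0,0,0,0,0,0],[0,0,0,0,0,0,0],[0,0,0,0,0,0,0]],
])

```text
time_s: 4.2
tcp_pos: [0.6191, 0.2093, 0.166]
ee_rot: [[1.0, 0.001, 0.003], [-0.003, 0.0, 1.0], [0.001, -1.0, 0.0]]
wrist_force: [0.8, 0.4, 0.2]
gripper_width: 0.002
```

Run:
```python
from station import r, optics
import cv2
for n in ("side","wrist"):
    c=optics.capture(n); cv2.imwrite(f"pics/{n}2.png",cv2.cvtColor(c["image"],cv2.COLOR_RGB2BGR))
a=cv2.imread("pics/side2.png")[90:220,170:320]; b=cv2.imread("pics/wrist2.png")[130:260,170:320]
cv2.imwrite("pics/c2.png",cv2.resize(cv2.hconcat([a,b]),None,fx=2.6,fy=2.6,interpolation=cv2.INTER_CUBIC))
s=r.sense(); print(s['time_s'],s['tcp_pos'],s['wrist_force'])
```

```text
4.3 [0.6189739  0.20924332 0.16583845] [-0.94644879  0.3260461  -0.39169488]
```

View pics/c2.png

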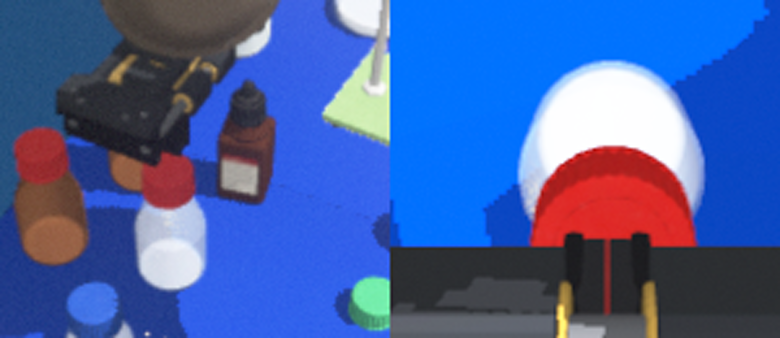

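The side and wrist crops show the fingertips just above the middle of the red cap, not touching it. Holding.

Request:
step_arm([
  [[0,0,0,0,0,0,0],[0,0,0,0,0,0,0],[0,0,0,0,0,0,0],[0,0,0,0,0,0,0],[0,0,0,0,0,0,0]],
])

```text
time_s: 4.72
tcp_pos: [0.6189, 0.2092, 0.1655]
ee_rot: [[1.0, -0.0, 0.003], [-0.003, 0.0, 1.0], [-0.0, -1.0, 0.0]]
wrist_force: [0.2, -0.3, -0.8]
gripper_width: 0.005
```

Request:
step_arm([
  [[0,0,0,0,0,0,0],[0,0,0,0,0,0,0],[0,0,0,0,0,0,0],[0,0,0,0,0,0,0],[0,0,0,0,0,0,0]],
])

```text
time_s: 5.13
tcp_pos: [0.6189, 0.2092, 0.1656]
ee_rot: [[1.0, -0.0, 0.003], [-0.003, 0.0, 1.0], [-0.0, -1.0, 0.0]]
wrist_force: [-0.7, 0.1, -0.1]
gripper_width: 0.002
```

Request:
step_arm([
  [[0,0,0,0,0,0,0],[0,0,0,0,0,0,0],[0,0,0,0,0,0,0],[0,0,0,0,0,0,0],[0,0,0,0,0,0,0]],
])

```text
time_s: 5.55
tcp_pos: [0.6189, 0.2092, 0.1656]
ee_rot: [[1.0, 0.0, 0.003], [-0.003, 0.0, 1.0], [0.0, -1.0, 0.0]]
wrist_force: [0.2, 0.9, -0.4]
gripper_width: 0.002
```

Request:
step_arm([
  [[0,0,0,0,0,0,0],[0,0,0,0,0,0,0],[0,0,0,0,0,0,0],[0,0,0,0,0,0,0],[0,0,0,0,0,0,0]],
])

```text
time_s: 5.97
tcp_pos: [0.6189, 0.2092, 0.1655]
ee_rot: [[1.0, -0.0, 0.003], [-0.003, -0.0, 1.0], [-0.0, -1.0, -0.0]]
wrist_force: [-0.0, -1.0, 0.4]
gripper_width: 0.008
```

Request:
step_arm([
  [[0,0,0,0,0,0,0],[0,0,0,0,0,0,0],[0,0,0,0,0,0,0],[0,0,0,0,0,0,0],[0,0,0,0,0,0,0]],
])

```text
time_s: 6.38
tcp_pos: [0.6189, 0.2092, 0.1656]
ee_rot: [[1.0, 0.0, 0.003], [-0.003, 0.0, 1.0], [0.0, -1.0, 0.0]]
wrist_force: [-0.4, 0.6, 0.5]
gripper_width: 0.008
```

Request:
step_arm([
  [[0,0,0,0,0,0,0],[0,0,0,0,0,0,0],[0,0,0,0,0,0,0],[0,0,0,0,0,0,0],[0,0,0,0,0,0,0]],
])

```text
time_s: 6.8
tcp_pos: [0.6189, 0.2092, 0.1656]
ee_rot: [[1.0, 0.0, 0.003], [-0.003, 0.0, 1.0], [0.0, -1.0, 0.0]]
wrist_force: [0.2, 0.3, 0.3]
gripper_width: 0.007
```

Request:
step_arm([
  [[0,0,0,0,0,0,0],[0,0,0,0,0,0,0],[0,0,0,0,0,0,0],[0,0,0,0,0,0,0],[0,0,0,0,0,0,0]],
])

```text
time_s: 7.22
tcp_pos: [0.6189, 0.2092, 0.1656]
ee_rot: [[1.0, -0.0, 0.003], [-0.003, 0.0, 1.0], [-0.0, -1.0, 0.0]]
wrist_force: [-0.3, -1.5, -0.0]
gripper_width: 0.006
```

Request:
step_arm([
  [[0,0,0,0,-0.5,0,0],[0,0,0,0,-2,0,0],[0,0,0,0,-4,0,0],[0,0,0,0,-6,0,0],[0,0,0,0,-7.3,0,0]],
])

```text
time_s: 7.63
tcp_pos: [0.6196, 0.2094, 0.2413]
ee_rot: [[1.0, 0.003, 0.003], [-0.003, 0.001, 1.0], [0.003, -1.0, 0.001]]
wrist_force: [-0.1, 1.2, -0.4]
gripper_width: 0.004
```

Request:
step_arm([
  [[0,0,0,-1,0,-0.7,0],[0,0,0,-3,0,-2.2,0],[0,0,0,-5.5,0,-4.1,0],[0,0,0,-8,0,-6,0],[0,0,0,-10.5,0,-7.9,0]],
])

```text
time_s: 8.05
tcp_pos: [0.5125, 0.1298, 0.2388]
ee_rot: [[1.0, 0.0, 0.003], [-0.003, 0.0, 1.0], [0.0, -1.0, 0.0]]
wrist_force: [0.1, -0.2, 1.5]
gripper_width: 0.002
```

Request:
step_arm([
  [[0,0,0,-2.5,0,-1.9,0],[0,0,0,-4.8,0,-3.6,0],[0,0,0,-6.6,0,-4.9,0],[0,0,0,-7.7,0,-5.7,0],[0,0,0,-8.2,0,-6,0]],
])

```text
time_s: 8.47
tcp_pos: [0.4303, 0.0699, 0.2393]
ee_rot: [[1.0, 0.001, 0.004], [-0.004, 0.001, 1.0], [0.001, -1.0, 0.001]]
wrist_force: [0.1, -0.3, -1.2]
gripper_width: 0.004
```

Request:
step_arm([
  [[0,0,0,0,1,0,0],[0,0,0,0,3.5,0,0],[0,0,0,0,6.5,0,0],[0,0,0,0,9,0,0],[0,0,0,0,10,0,0]],
])

```text
time_s: 8.88
tcp_pos: [0.4305, 0.0706, 0.1355]
ee_rot: [[1.0, -0.005, 0.004], [-0.004, -0.002, 1.0], [-0.005, -1.0, -0.002]]
wrist_force: [-0.1, -0.3, 0.5]
gripper_width: 0.005
```

```bash
cat > look.py <<'E'
import sys
from station import r, optics
from h import *
k=sys.argv[1]; P=np.array([float(x) for x in sys.argv[2:5]])
ims=[]
s=r.sense(); print(s['time_s'],s['tcp_pos'])
for n in ("side","wrist"):
    c=optics.capture(n); s=r.sense(); tip=s['tcp_pos']+.011*s['ee_rot'][:,1]
    print(n,"tip",proj(c,tip),"target",proj(c,P))
    u,v=proj(c,P).astype(int); u0=min(max(u-75,0),362); v0=min(max(v-70,0),244)
    ims.append(cv2.cvtColor(c["image"],cv2.COLOR_RGB2BGR)[v0:v0+140,u0:u0+150]); print("crop",u0,v0)
s=r.sense(); print(s['time_s'],s['tcp_pos'])
cv2.imwrite(f"pics/{k}.png",cv2.resize(cv2.hconcat(ims),None,fx=2.6,fy=2.6,interpolation=cv2.INTER_CUBIC))
E
python3 look.py cap3 .4327 .0705 .032
```

```text
8.8833 [0.43047156 0.07060635 0.13552802]
side tip [342.3 145. ] target [334.5 172.8]
crop 259 102
wrist tip [252.  239.8] target [252.4 196.5]
crop 177 126
8.9833 [0.43106533 0.07073538 0.1366774 ]
```

View pics/cap3.png

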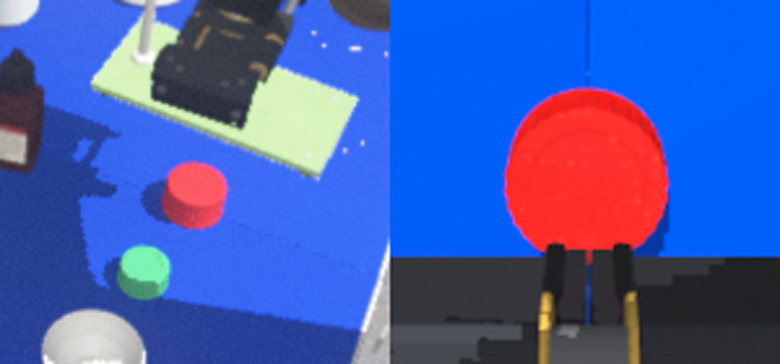

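The wrist crop shows the spare cap's face centred at about (587,186) in the crop, 586/183 predicted. Side view is clear. Lowering.

Request:
step_arm([
  [[0,0,0,0,0.8,0,0],[0,0,0,0.1,2.4,0,0],[0,0,0,0.1,4.4,0,0],[0,0,0,0.1,6,0,0],[0,0,0,0.1,6.9,0,0]],
])

```text
time_s: 9.4
tcp_pos: [0.433, 0.0712, 0.0688]
ee_rot: [[1.0, 0.0, 0.003], [-0.003, 0.0, 1.0], [0.0, -1.0, 0.0]]
wrist_force: [0.6, 1.0, -0.4]
gripper_width: 0.002
```

Request:
step_arm([
  [[0,0,0,0,0,0,0],[0,0,0,0,0,0,0],[0,0,0,0,0,0,0],[0,0,0,0,0,0,0],[0,0,0,0,0,0,0]],
])

```text
time_s: 9.82
tcp_pos: [0.4331, 0.0712, 0.0704]
ee_rot: [[1.0, 0.002, 0.003], [-0.003, 0.001, 1.0], [0.002, -1.0, 0.001]]
wrist_force: [-0.2, -0.2, -0.5]
gripper_width: 0.004
```

```bash
python3 look.py cap4 .4327 .0705 .032
```

```text
9.8167 [0.43310253 0.07117185 0.07044446]
side tip [336.2 165. ] target [334.5 172.8]
crop 259 102
wrist tip [251.3 236.7] target [250.7 219.5]
crop 175 149
9.9167 [0.43279079 0.07099146 0.07015387]
```

View pics/cap4.png

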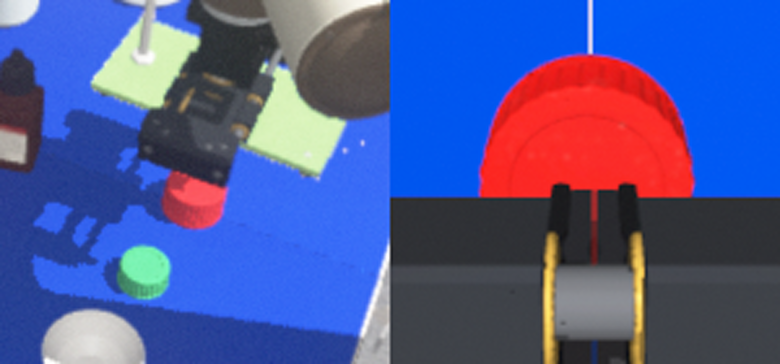

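The fingertips are centred over the cap, 2.7 cm above it. Holding.

Request:
step_arm([
  [[0,0,0,0,0,0,0],[0,0,0,0,0,0,0],[0,0,0,0,0,0,0],[0,0,0,0,0,0,0],[0,0,0,0,0,0,0]],
])

```text
time_s: 10.33
tcp_pos: [0.4324, 0.0708, 0.0695]
ee_rot: [[1.0, -0.0, 0.003], [-0.003, -0.0, 1.0], [-0.0, -1.0, -0.0]]
wrist_force: [0.8, -0.4, 0.3]
gripper_width: -0.001
```

Request:
step_arm([
  [[0,0,0,0,0,0,0],[0,0,0,0,0,0,0],[0,0,0,0,0,0,0],[0,0,0,0,0,0,0],[0,0,0,0,0,0,0]],
])

```text
time_s: 10.75
tcp_pos: [0.4324, 0.0708, 0.0695]
ee_rot: [[1.0, -0.0, 0.003], [-0.003, -0.0, 1.0], [-0.0, -1.0, -0.0]]
wrist_force: [0.3, -0.1, -1.1]
gripper_width: 0.004
```

Request:
step_arm([
  [[0,0,0,0,0,0,0],[0,0,0,0,0,0,0],[0,0,0,0,0,0,0],[0,0,0,0,0,0,0],[0,0,0,0,0,0,0]],
])

```text
time_s: 11.17
tcp_pos: [0.4324, 0.0708, 0.0695]
ee_rot: [[1.0, -0.0, 0.003], [-0.003, -0.0, 1.0], [-0.0, -1.0, -0.0]]
wrist_force: [0.1, -0.4, -0.1]
gripper_width: 0.007
```

Request:
step_arm([
  [[0,0,0,0,0,0,0],[0,0,0,0,0,0,0],[0,0,0,0,0,0,0],[0,0,0,0,0,0,0],[0,0,0,0,0,0,0]],
])

```text
time_s: 11.58
tcp_pos: [0.4324, 0.0708, 0.0696]
ee_rot: [[1.0, 0.0, 0.003], [-0.003, -0.0, 1.0], [0.0, -1.0, -0.0]]
wrist_force: [-0.7, 0.5, -0.0]
gripper_width: 0.005
```

Request:
step_arm([
  [[0,0,0,0,0,0,0],[0,0,0,0,0,0,0],[0,0,0,0,0,0,0],[0,0,0,0,0,0,0],[0,0,0,0,0,0,0]],
])

```text
time_s: 12.0
tcp_pos: [0.4324, 0.0708, 0.0695]
ee_rot: [[1.0, -0.0, 0.003], [-0.003, -0.0, 1.0], [-0.0, -1.0, -0.0]]
wrist_force: [-0.3, -0.7, 0.3]
gripper_width: 0.004
```

Request:
step_arm([
  [[0,0,0,0,0,0,0],[0,0,0,0,0,0,0],[0,0,0,0,0,0,0],[0,0,0,0,0,0,0],[0,0,0,0,0,0,0]],
])

```text
time_s: 12.42
tcp_pos: [0.4324, 0.0708, 0.0696]
ee_rot: [[1.0, 0.0, 0.003], [-0.003, -0.0, 1.0], [0.0, -1.0, -0.0]]
wrist_force: [-0.0, -0.1, -0.7]
gripper_width: 0.004
```

Request:
step_arm([
  [[0,0,0,0,0,0,0],[0,0,0,0,0,0,0],[0,0,0,0,0,0,0],[0,0,0,0,0,0,0],[0,0,0,0,0,0,0]],
])

```text
time_s: 12.83
tcp_pos: [0.4324, 0.0708, 0.0695]
ee_rot: [[1.0, -0.0, 0.003], [-0.003, -0.0, 1.0], [-0.0, -1.0, -0.0]]
wrist_force: [-0.4, 0.2, 1.1]
gripper_width: 0.005
```

Request:
step_arm([
  [[0,0,0,0,-1.5,0,0],[0,0,0,0,-5,0,0],[0,0,0,0,-9,0,0],[0,0,0,0,-13,0,0],[0,0,0,0,-16,0,0]],
])

```text
time_s: 13.25
tcp_pos: [0.433, 0.0709, 0.233]
ee_rot: [[1.0, 0.004, 0.003], [-0.003, 0.001, 1.0], [0.004, -1.0, 0.001]]
wrist_force: [0.5, 0.1, 0.0]
gripper_width: 0.006
```

Request:
step_arm([
  [[0,0,0,0,-0.9,0,0],[0,0,0,0.2,-1,2,0],[0,0,0,0.5,-1,5,0],[0,0,0,0.8,-1,8,0],[0,0,0,1,-1,11,0]],
])

```text
time_s: 13.67
tcp_pos: [0.4425, 0.1816, 0.2392]
ee_rot: [[1.0, -0.0, 0.004], [-0.004, -0.0, 1.0], [-0.0, -1.0, -0.0]]
wrist_force: [0.9, -0.4, 0.0]
gripper_width: 0.003
```

Request:
step_arm([
  [[0,0.04,0,0.1,0,2.5,0],[0,0.09,0,0.2,0,5.2,0],[0,0.14,0,0.3,0,7.6,0],[0,0.18,0,0.4,0,9.2,0],[0,0.2,0,0.4,0,9.8,0]],
])

```text
time_s: 14.08
tcp_pos: [0.4469, 0.2808, 0.2384]
ee_rot: [[0.979, -0.001, 0.202], [-0.202, -0.001, 0.979], [-0.001, -1.0, -0.001]]
wrist_force: [0.2, 0.0, -0.4]
gripper_width: 0.009
```

Request:
step_arm([
  [[0,0,0,0,1,0,0],[0,0,0,0,3,0,0],[0,0,0,0,5.5,0,0],[0,0,0,0,7,0,0],[0,0,0,0,8,0,0]],
])

```text
time_s: 14.5
tcp_pos: [0.4457, 0.2768, 0.1565]
ee_rot: [[0.979, -0.004, 0.202], [-0.202, -0.003, 0.979], [-0.003, -1.0, -0.004]]
wrist_force: [0.1, -0.0, 0.4]
gripper_width: 0.007
```

```bash
python3 look.py dish5 .446 .279 .031
```

```text
14.5 [0.44571855 0.27684582 0.15648001]
side tip [300.8 202.5] target [294.7 237. ]
crop 219 167
wrist tip [252.8 239.6] target [255.6 187.5]
crop 180 117
14.6 [0.44602776 0.27715513 0.15718683]
```

View pics/dish5.png

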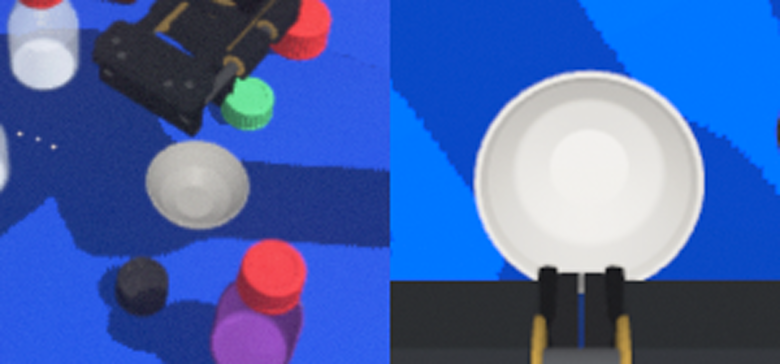

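The wrist crop shows the dish rim centred at about (256.6,188), 255.6/187.5 predicted. The purple bottle stands clear. Lowering.

Request:
step_arm([
  [[0,0,0,0,1,0,0],[0,0,0,0,3.2,0.1,0],[0,0,0,0,5.6,0.1,0],[0,0,0,0,7.3,0.1,0],[0,0,0,0,8.2,0.1,0]],
])

```text
time_s: 15.02
tcp_pos: [0.4468, 0.2791, 0.076]
ee_rot: [[0.979, -0.001, 0.202], [-0.202, -0.001, 0.979], [-0.001, -1.0, -0.001]]
wrist_force: [0.4, -1.0, 0.6]
gripper_width: 0.003
```

Request:
step_arm([
  [[0,0,0,0,0.4,0,0],[0,0,0,0,0.8,0,0],[0,0,0,0,0.9,0,0],[0,0,0,0,0.9,0,0],[0,0,0,0,0.9,0,0]],
])

```text
time_s: 15.43
tcp_pos: [0.4478, 0.2802, 0.0694]
ee_rot: [[0.979, 0.001, 0.202], [-0.202, 0.001, 0.979], [0.001, -1.0, 0.002]]
wrist_force: [-0.8, 0.5, 0.2]
gripper_width: 0.007
```

```bash
python3 look.py dish6 .446 .279 .031
```

```text
15.4333 [0.44778678 0.28021306 0.0694479 ]
side tip [294.8 229.6] target [294.7 237. ]
crop 219 167
wrist tip [251.4 237.1] target [249.3 217.9]
crop 174 147
15.5333 [0.44766056 0.28009967 0.06932622]
```

View pics/dish6.png

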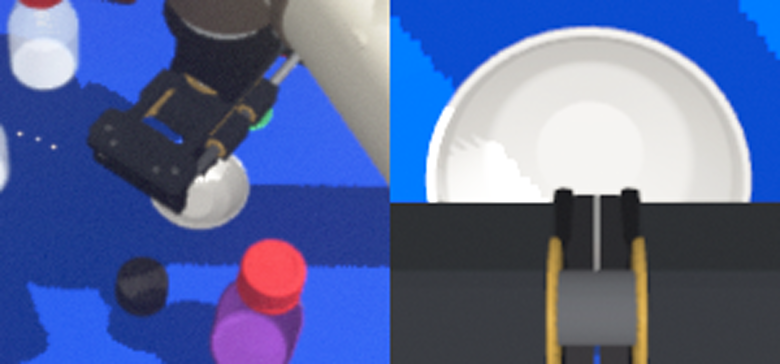

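The fingertips are centred over the dish, about 2.7 cm above the rim. Holding.

Request:
step_arm([
  [[0,0,0,0,0,0,0],[0,0,0,0,0,0,0],[0,0,0,0,0,0,0],[0,0,0,0,0,0,0],[0,0,0,0,0,0,0]],
])

```text
time_s: 15.95
tcp_pos: [0.4473, 0.2797, 0.0686]
ee_rot: [[0.979, 0.0, 0.202], [-0.202, 0.0, 0.979], [0.0, -1.0, 0.0]]
wrist_force: [-1.0, -0.1, 0.5]
gripper_width: 0.008
```

Request:
step_arm([
  [[0,0,0,0,0,0,0],[0,0,0,0,0,0,0],[0,0,0,0,0,0,0],[0,0,0,0,0,0,0],[0,0,0,0,0,0,0]],
])

```text
time_s: 16.37
tcp_pos: [0.4473, 0.2797, 0.0685]
ee_rot: [[0.979, -0.0, 0.202], [-0.202, -0.0, 0.979], [-0.0, -1.0, -0.0]]
wrist_force: [1.5, -0.4, 0.1]
gripper_width: 0.005
```

Request:
step_arm([
  [[0,0,0,0,0,0,0],[0,0,0,0,0,0,0],[0,0,0,0,0,0,0],[0,0,0,0,0,0,0],[0,0,0,0,0,0,0]],
])

```text
time_s: 16.78
tcp_pos: [0.4473, 0.2797, 0.0685]
ee_rot: [[0.979, -0.0, 0.202], [-0.202, -0.0, 0.979], [-0.0, -1.0, -0.0]]
wrist_force: [0.1, 0.2, -0.2]
gripper_width: 0.007
```

Request:
step_arm([
  [[0,0,0,0,0,0,0],[0,0,0,0,0,0,0],[0,0,0,0,0,0,0],[0,0,0,0,0,0,0],[0,0,0,0,0,0,0]],
])

```text
time_s: 17.2
tcp_pos: [0.4473, 0.2797, 0.0686]
ee_rot: [[0.979, 0.0, 0.202], [-0.202, 0.0, 0.979], [0.0, -1.0, 0.0]]
wrist_force: [-0.3, -0.2, -0.1]
gripper_width: 0.002
```

Request:
step_arm([
  [[0,0,0,0,0,0,0],[0,0,0,0,0,0,0],[0,0,0,0,0,0,0],[0,0,0,0,0,0,0],[0,0,0,0,0,0,0]],
])

```text
time_s: 17.62
tcp_pos: [0.4473, 0.2797, 0.0685]
ee_rot: [[0.979, 0.0, 0.202], [-0.202, -0.0, 0.979], [0.0, -1.0, -0.0]]
wrist_force: [-0.2, 0.1, 0.4]
gripper_width: 0.008
```

Request:
step_arm([
  [[0,0,0,0,0,0,0],[0,0,0,0,0,0,0],[0,0,0,0,0,0,0],[0,0,0,0,0,0,0],[0,0,0,0,0,0,0]],
])

```text
time_s: 18.03
tcp_pos: [0.4473, 0.2797, 0.0686]
ee_rot: [[0.979, 0.0, 0.202], [-0.202, 0.0, 0.979], [0.0, -1.0, 0.0]]
wrist_force: [-0.6, 0.7, 0.3]
gripper_width: 0.006
```

Request:
step_arm([
  [[0,0,0,0,0,0,0],[0,0,0,0,0,0,0],[0,0,0,0,0,0,0],[0,0,0,0,0,0,0],[0,0,0,0,0,0,0]],
])

```text
time_s: 18.45
tcp_pos: [0.4473, 0.2797, 0.0686]
ee_rot: [[0.979, -0.0, 0.202], [-0.202, 0.0, 0.979], [-0.0, -1.0, 0.0]]
wrist_force: [-0.3, 0.6, -1.3]
gripper_width: 0.006
```

Request:
step_arm([
  [[0,0,0,0,0,0,0],[0,0,0,0,0,0,0],[0,0,0,0,0,0,0],[0,0,0,0,0,0,0],[0,0,0,0,0,0,0]],
])

```text
time_s: 18.87
tcp_pos: [0.4473, 0.2797, 0.0686]
ee_rot: [[0.979, 0.0, 0.202], [-0.202, 0.0, 0.979], [0.0, -1.0, 0.0]]
wrist_force: [0.4, 0.2, -0.2]
gripper_width: 0.007
```

Run:
```python
from station import r, optics
import cv2
c=optics.capture("side"); cv2.imwrite("pics/end_side.png",cv2.cvtColor(c["image"],cv2.COLOR_RGB2BGR))
s=r.sense(); print(s['time_s'],s['tcp_pos'],s['wrist_force'])
print(r.finish_job())
```

```text
18.9167 [0.44728496 0.2797078  0.06853368] [ 0.6194755   0.061348   -0.54697543]
the job is handed in; nothing more can be done
None
```

View pics/end_side.png

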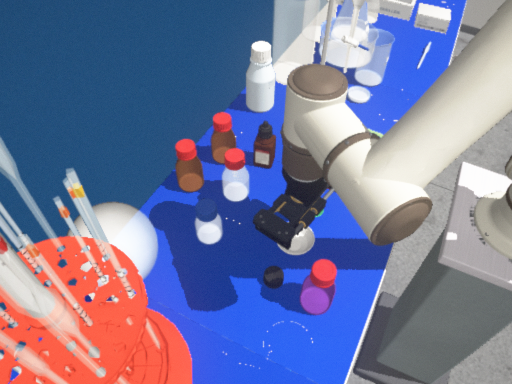

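With the fingers shut, I pointed in order at the clear red-capped bottle, the loose red cap and the white dish. Each hold lasted about 3.2–3.4 s, with the fingertips 2.5–2.7 cm above the thing's top and within a few millimetres of its middle. I handed the job in at 18.9 s, still pointing at the dish.

Between things the fingertips travelled about 22–23 cm above the worktop.

**Last checks:** The hand was still and the wrist force stayed at noise level (under 2 N). The final side picture shows the bottles, black cap and dish where they were at the start. The red and green caps are hidden behind the arm there, but the side crop before the last descent to the dish showed both in place.

**Small disagreements:** For the red bottle's top, the wrist view differed from the two-view measurement by about 5 mm in x and 3 mm in y, so I aimed between them. The hand dipped about 4 mm and recovered after the first quick lowering.

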